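# Sort two tool batteries and hold the charger's recessed reset

## Task

Get the bench charger going again: set the battery pack with the round tag down in the charger's bay and the pack with the narrow bar-shaped tag in the steel reject tray, and let go of both. Then take the pin punch out of its wooden block, reach its pin down through the round hole in the charger's metal block and press the recessed reset button fully down, and finish like that, with the punch still in the gripper and the button held down. Leave the putty tin, tape measure and sanding block where they are.

Things in the scene. Friction and masses are not known exactly. Their poses are not given: they have to be found in the camera images.
- charger: Bench charger, fixed: grey slab 140 (x) x 240 (y) x 30 mm, origin at the centre of its underside on the bench, z up, yaw within about 0.25 rad of the world axes. On its top: the pack bay (towards its +y end) and an aluminium reset block 60 x 60 x 32 mm (towards its -y end, top 62 mm above the bench).
- bay (a point): Centre of the bay's floor (30 mm above the bench, at x 0, y +60 mm in the charger's frame), axes as the charger. The bay is a rectangle of black walls 10 mm high, 6 mm thick, inside 94 mm (x) x 64 mm (y).
- reset_mouth (a point): Centre of the mouth of the round reset hole in the top of the reset block (x 0, y -70, z 62 mm in the charger's frame), axes as the charger. The hole is vertical, 18 mm across with a small chamfer. The white button at its bottom is 16 mm across; its top lies 22 mm below the mouth when not pressed.
- reset_button (a joint): Travel of the recessed reset button, m: 0 released, 0.006 fully down (moves straight down). Sprung: begins to move at about 2 N, fully down at about 6.5 N; it springs back when let go.
- pack_round: Good battery pack, loose, 0.35 kg: black body 80 (x) x 50 (y) x 36 mm with a grey rail 66 x 36 x 7 mm on top, and on that a white round tag 32 mm across, 2 mm thick (45 mm high in all). Origin at the centre of its underside, z up. Grip it across its 50 mm width (along its y). Either way round in the bay will do.
- pack_bar: Failed battery pack, loose: the same as the other, but its tag is a white narrow bar 60 (x) x 10 (y) x 2 mm. Origin at the centre of its underside.
- reject_tray_in (a point): Centre of the inner floor of the reject tray, 6 mm above the bench, axes as the tray (long side x). A fixed open steel tray 106 (x) x 76 (y) x 15 mm outside, walls 6 mm thick and 9 mm high above the inner floor, inside 94 x 64 mm. Either way round will do.
- punch_block: Fixed wooden block 70 x 70 x 50 mm with a vertical 11 mm hole at its centre that holds the punch. Origin at the centre of its underside.
- punch: Pin punch, loose, 0.11 kg, standing upright in the block: straight steel pin 8 mm across and 48 mm long below a round wooden handle 24 mm across, 74 mm long. Origin at the tip of the pin, z towards the handle (122 mm long in all). It stands with the handle's shoulder on top of the block, the tip 2 mm above the bench.
- punch_tip (a point): The punch's tip, centre of the flat end of the pin.
- punch_grip (a point): Point on the handle's axis 90 mm above the tip, a good height for the TCP (fingers close on the 24 mm round handle, from any side).
- putty_tin: Bystander: round tin 72 mm across, 55 mm high, beyond the charger. Origin at the centre of its underside.
- tape_measure: Bystander: yellow tape measure 65 x 32 x 62 mm. Origin at the centre of its underside.
- sanding_block: Bystander: cork sanding block 70 x 110 x 26 mm. Origin at the centre of its underside.
Not all that is in view belongs to the job. What is shaped like the punch but blue or purple is not meant.

How it is judged:
By the outcome, as a careful person would: the job done as asked, in the order asked, and still so for the second after the job is handed in, while the arm keeps its last pose, push and grip.
It also fails if it takes over 72 s, if anything falls off the work surface, if the arm or the gripper's body presses on something with over 40 N, if the wrist force passes 120 N, or if a joint passes its speed limit or range.

## Robot

A 7-joint arm with a two-finger parallel gripper is mounted at the origin on the work surface. World frame = base frame: x ahead of the robot, y to its left, z up, the work surface at z = 0. Lengths are in m, angles in rad, forces in N, time in s.
With the tool pointing down it reaches from about 0.4 to 0.875 m from the base axis. Payload 19.3 kg.
Tool frame: the origin (TCP) lies between the finger pads, 19 mm behind the fingertips; this is the grasp point; z points along the fingers, y is the direction in which the jaws open and shut (so a half turn about z gives the same grasp; the last joint's range is limited). The gripper opens to 85 mm and grips with 20 to 120 N. Pads are 22 mm wide; open, the fingers measure 114 mm over their backs; the gripper's body (76 mm by 85 mm) begins 54 mm behind the grasp point. The pads swing forward as they close: fully open they stand 13 mm farther back than shut.
Start: joints at [-1.259, 0.521, -0.036, 1.599, 0.021, 1.021, -0.113], TCP at [0.233, 0.58, 0.25] pointing down, gripper open.
Joint ranges: [-2.91, 2.91], [-0.3, 2.13], [-1.5, 1.42], [0.17, 2.43], [-1.26, 4.41], [0.16, 1.93], [-2.52, 2.52]. Speed limits (rad/s): [1.89, 1.89, 2.39, 2.39, 3.01, 3.01, 3.01].

## Interface

Orientations are given as [roll, pitch, yaw] about the fixed x, y, z axes, in that order (R = Rz(yaw) Ry(pitch) Rx(roll)).
In Python, from workcell import bot, grab_frame, calibration, workorder gives the robot as it stands.
- The arm moves only by the tool move_arm, never from a script. Its arguments are lists of equal length, an entry for each row: "jaw": the closure in counts, from 0 (fully open) to 255 (shut); "dp": the shift along the tool's x, y, z in units of 800 mm (1.0 is 800 mm), a list of three; "rotation": the turn, a rotation vector about the tool's x, y, z in units of pi rad (1.0 is pi rad), a list of three. In form: {"jaw": [jaw, ...], "dp": [[dx, dy, dz], ...], "rotation": [[rx, ry, rz], ...]}. A call has 1 to 10 rows; each row shifts and turns the commanded pose from where the row before left it, along the tool's axes as they then stand; what a row does not reach is not made up. A row lasts 1/8 s, in which the tool goes at most 62.5 mm and 10.7 degrees, less where a joint would pass 70% of its speed; a pose out of reach is approached as far as the arm can. A call with a number of a shift or a turn outside -1 to 1 is refused whole. A call with a gripper value outside its range is refused whole. The fingers move at their own pace and stop on an object; "squeeze" is the grip in N (left out, the last holds). Time passes only in rows, so rows that do not move let the fingers close. It gives the time, the measured TCP pose, the force and the opening at its end, in the units of the state.
- bot.observe(): the state, without advancing time (a new reading comes with each control period).
- grab_frame(name): name is "scene" or "top"; returns the picture (384x512x3 uint8, blue, green, red); there is no depth.
- calibration(name): a dict with "camera_matrix" (3x3 intrinsics, pixels), "T" (4x4, takes a point from camera to world coordinates). Camera axes: x right, y down, z forward; pixel columns grow to the right and rows downward; lengths in m; the calibration is good to about 2 mm. A picture is of the moment at which its call begins. calibration takes no time and is no camera call.
- workorder.job_done(): hands the job in, once; it reports no verdict.
The state is a dict: "clock": time; "qpos": joint angles; "qd": joint speeds; "joint_efforts": joint torques, N m; "position": TCP position; "tool_rot": TCP orientation; "force": force on the tool from outside, world axes, zero at the start; "moment": the same for the moment, N m; "grip_width": finger opening in m.
Only numpy, scipy, OpenCV 4.12 (cv2) and the standard library are available. Lean on these libraries where they do the work, as an engineer would, in place of code of your own. Each camera call takes 0.05 s, during which the arm holds its last target. There are 200 camera calls.

## Working session

There is one attempt and no reset: what is moved stays moved. The work goes in short steps, Python scripts to look and compute and a tool call to move; the robot and the scene stay as the last step left them, time stands still between calls to the robot, and variables do not carry over. Pictures are saved under pics/ and viewed, about 8 in all and at most 12, crops included, and the job is handed in when it is done.

Besides the shell and the picture viewer there is one more tool, called after "Call:" in YAML: its name, and indented under it one key for each argument. move_arm: Moves the arm, as the interface text tells. Shifts and turns lie within -1 to 1; 1 stands for 800 mm of shift or pi rad of turn. Its arguments: {"type":"object","properties":{"jaw":{"type":"array","items":{"type":"number"}},"dp":{"type":"array","items":{"type":"array","items":{"type":"number","minimum":-1,"maximum":1}}},"rotation":{"type":"array","items":{"type":"array","items":{"type":"number","minimum":-1,"maximum":1}}},"squeeze":{"type":"number"}},"required":["jaw","dp","rotation"]}

```bash
ls; mkdir -p pics; python3 - <<'E'
from workcell import bot, grab_frame, calibration
import cv2, numpy as np
s=bot.observe(); print({k:np.round(v,3) for k,v in s.items()})
for n in("scene","top"):
    f=grab_frame(n); cv2.imwrite(f"pics/{n}0.png",f); c=calibration(n); print(n,np.round(c["camera_matrix"],1).tolist(),np.round(c["T"],3).tolist())
a=cv2.imread("pics/top0.png"); cv2.imwrite("pics/top0b.png",cv2.resize(a,(800,600)))
a=cv2.imread("pics/scene0.png"); cv2.imwrite("pics/scene0b.png",cv2.resize(a,(800,600)))
E
```

```text
pics
{'clock': np.float64(0.0), 'qpos': array([-1.259,  0.522, -0.036,  1.6  ,  0.021,  1.021, -0.113]), 'qd': array([ 0.001, -0.001,  0.001,  0.001,  0.   , -0.001,  0.001]), 'joint_efforts': array([-2.0000e-03, -9.2710e+01,  1.9790e+00, -3.6992e+01,  1.8000e-02,
        8.0000e-03, -0.0000e+00]), 'position': array([0.233, 0.58 , 0.249]), 'tool_rot': array([-3.14,  0.  ,  2.76]), 'force': array([-0.185,  0.299, -0.102]), 'moment': array([0.014, 0.022, 0.014]), 'grip_width': np.float64(0.085)}
scene [[396.0, 0.0, 251.2], [0.0, 396.0, 192.0], [0.0, 0.0, 1.0]] [[0.454, 0.49, -0.744, 1.386], [0.891, -0.259, 0.373, -0.446], [-0.01, -0.832, -0.554, 0.729], [0.0, 0.0, 0.0, 1.0]]
top [[348.0, 0.0, 255.0], [0.0, 348.0, 187.1], [0.0, 0.0, 1.0]] [[-0.027, -0.998, 0.058, 0.492], [-1.0, 0.027, -0.002, -0.037], [0.001, -0.058, -0.998, 1.114], [0.0, 0.0, 0.0, 1.0]]
```

View pics/top0b.png

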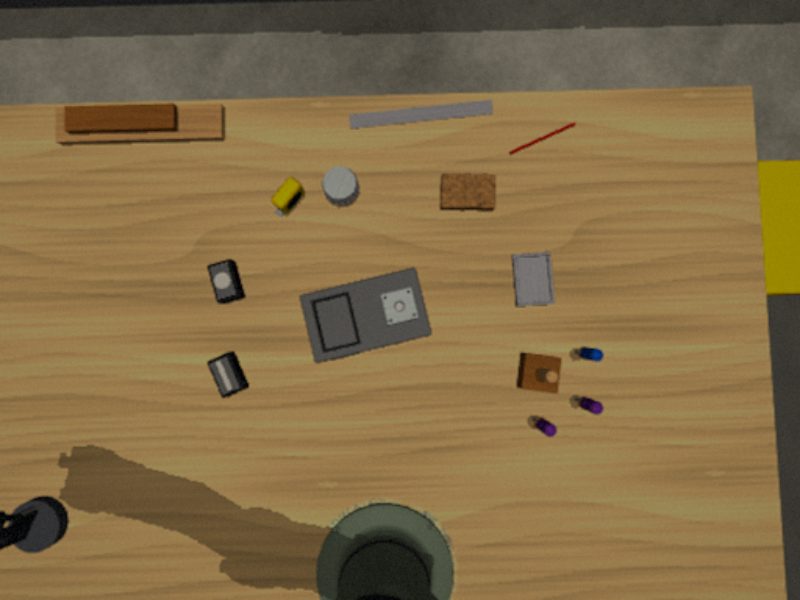

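View pics/scene0b.png

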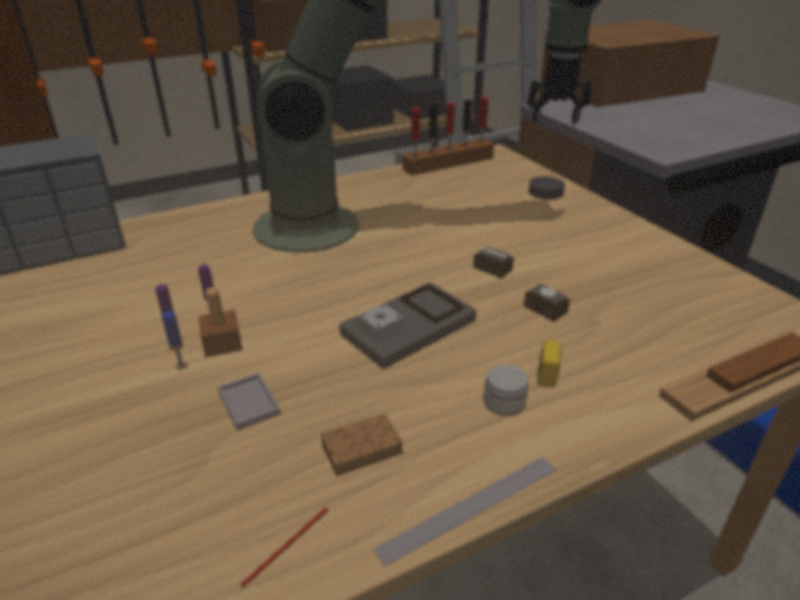

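Top view: round-tag pack (222,281), bar-tag pack (228,374), charger (366,315), tray (533,279), punch block with wooden-handled punch (540,373). The blue one (590,354) and the purple ones (590,405), (545,427) are not meant. Next I'll measure and confirm with an enlarged crop.

```bash
cat > h.py <<'E'
import cv2, numpy as np
from workcell import bot, grab_frame, calibration
def ray(n,uv,z):
    c=calibration(n); K,T=c["camera_matrix"],np.array(c["T"])
    d=T[:3,:3]@np.linalg.inv(K)@np.r_[uv,1]; o=T[:3,3]
    return o+d*(z-o[2])/d[2]
def proj(n,p):
    c=calibration(n); T=np.linalg.inv(c["T"]); q=c["camera_matrix"]@(T@np.r_[p,1])[:3]; return q[:2]/q[2]
def tri(uvs):
    A=np.zeros((3,3));b=np.zeros(3)
    for n,uv in uvs.items():
        c=calibration(n);T=np.array(c["T"]);d=T[:3,:3]@np.linalg.inv(c["camera_matrix"])@np.r_[uv,1];d/=np.linalg.norm(d)
        P=np.eye(3)-np.outer(d,d);A+=P;b+=P@T[:3,3]
    return np.linalg.solve(A,b)
def blobs(mask,box,amin=8):
    m=np.zeros_like(mask);x0,y0,x1,y1=box;m[y0:y1,x0:x1]=mask[y0:y1,x0:x1]
    cs,_=cv2.findContours(m,cv2.RETR_EXTERNAL,cv2.CHAIN_APPROX_NONE)
    return sorted([c for c in cs if cv2.contourArea(c)>=amin],key=cv2.contourArea,reverse=True)
def rect(n,c,z):
    """min-area rectangle of a contour mapped on plane z: centre, long, short side, yaw of the long side"""
    P=np.array([ray(n,p,z)[:2] for p in c.reshape(-1,2)]).astype(np.float32)
    (x,y),(w,h),a=cv2.minAreaRect(P*1000)
    if w<h:w,h,a=h,w,a+90
    return np.round([x/1000,y/1000],4),round(w,1),round(h,1),round((np.radians(a)+np.pi/2)%np.pi-np.pi/2,3)
E
python3 - <<'E'
from h import *
f=cv2.imread("pics/top0.png"); hsv=cv2.cvtColor(f,cv2.COLOR_BGR2HSV); H,S,V=cv2.split(hsv)
grey=((S<70)).astype(np.uint8)*255
for nm,box,lo,hi,z in [("roundtag",(128,160,160,200),110,256,.045),("roundbody",(128,160,160,200),0,75,.036),
  ("bartag",(128,220,165,260),110,256,.045),("barbody",(128,220,165,260),0,75,.036),
  ("chgblock",(235,175,275,215),115,256,.062),("charger",(185,165,282,235),0,256,.030),("tray",(322,155,360,200),60,256,.015)]:
    m=grey&((V>=lo)&(V<hi)).astype(np.uint8)*255
    for c in blobs(m,box)[:1]:
        print(nm,cv2.contourArea(c),np.round(cv2.minAreaRect(c)[0],1),rect("top",c,z))
bl=((V<45)).astype(np.uint8)*255
for c in blobs(bl,(195,180,235,230))[:2]: print("bay",rect("top",c,.04))
wood=((S>70)&(V<115)).astype(np.uint8)*255
for c in blobs(wood,(325,220,365,256))[:2]: print("pblock",np.round(cv2.minAreaRect(c)[0],1),rect("top",c,.05))
def crop(g,x,y,w=50,h=48): return cv2.resize(g[y:y+h,x:x+w],(400,300),interpolation=cv2.INTER_CUBIC)
s=cv2.imread("pics/scene0.png")
o=np.vstack([np.hstack([crop(f,120,155,100,75*2//2+30),crop(f,185,165,100,75)]),np.hstack([crop(f,320,215,72,54*1+20),crop(s,90,160,80,80)])])
cv2.imwrite("pics/crop1.png",cv2.convertScaleAbs(o,alpha=1.5))
E
```

```text
roundtag 74.5 [141.6 179.2] (array([0.5888, 0.3085]), 30.7, 30.1, np.float64(0.45))
roundbody 123.5 [143.8 179.7] (array([0.5879, 0.3051]), 78.2, 50.2, np.float64(0.219))
bartag 52.5 [142.9 240.1] (array([0.4025, 0.3062]), 60.2, 10.8, np.float64(0.409))
barbody 320.0 [145.7 239.4] (array([0.4035, 0.3004]), 74.0, 54.2, np.float64(0.397))
chgblock 349.0 [255.1 195.5] (array([ 0.5287, -0.0398]), 60.2, 60.1, np.float64(0.216))
charger 3242.5 [233.2 201.3] (array([0.5136, 0.0283]), 236.9, 138.3, np.float64(-1.355))
tray 746.5 [341.1 178.4] (array([ 0.5775, -0.3137]), 105.5, 77.2, np.float64(0.051))
bay (array([0.5014, 0.0865]), 104.7, 74.7, np.float64(0.223))
pblock [344.2 238. ] (array([ 0.3919, -0.3069]), 80.4, 69.7, np.float64(1.393))
```

View pics/crop1.png

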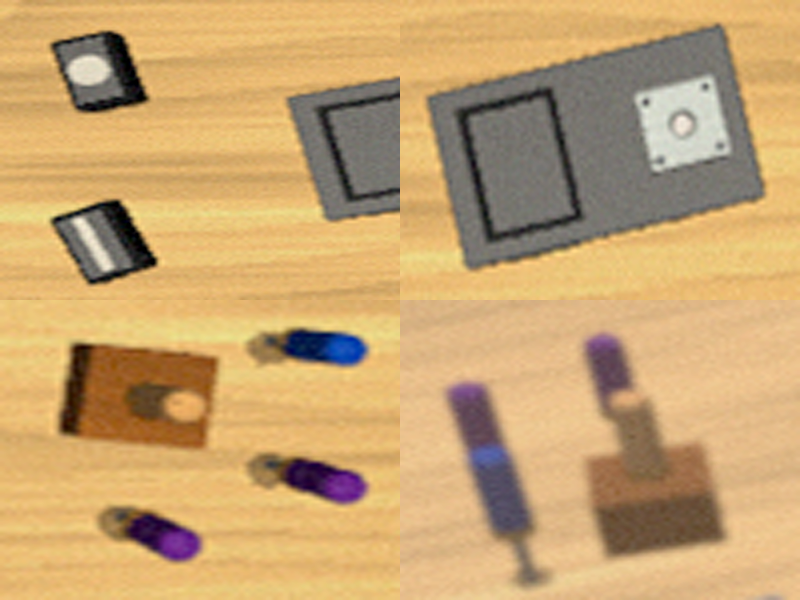

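Crop confirms it: round tag is on the upper pack, bar tag on the lower one, and the wooden-handled punch stands in the block at the top-view crop position (183,405). The charger, bay and block positions agree with their given offsets. Now I'll work out the first move.

```bash
cat >> h.py <<'E'
def go(p,yaw,s=None):
    """turn first (tool z units), then shift in tool axes after the turn, units of 800 mm"""
    s=s or bot.observe(); y0=s["tool_rot"][2]; d=np.array(p)-s["position"]
    dy=(yaw-y0+np.pi)%(2*np.pi)-np.pi
    X=np.array([np.cos(yaw),np.sin(yaw),0]);Y=np.array([np.sin(yaw),-np.cos(yaw),0])
    print("at",np.round(s["position"],4),"rpy",np.round(s["tool_rot"],4),"turn total",round(-dy/np.pi,4),"shift total",np.round([X@d/.8,Y@d/.8,-d[2]/.8],4))
E
python3 - <<'E'
from h import *
go([.5888,.3085,.15],.219+np.pi)
f=cv2.imread("pics/top0.png");s=cv2.imread("pics/scene0.png")
for n,g,box in (("top",f,(340,225,365,256)),("scene",s,(125,180,150,215))):
    h=cv2.cvtColor(g,cv2.COLOR_BGR2HSV); H,S,V=cv2.split(h)
    m=((V>V[box[1]:box[3],box[0]:box[2]].max()*0)&(S>40)&(H<25)).astype(np.uint8)
    print(n); print(V[box[1]:box[3]:1,box[0]:box[2]][10:22])
print(ray("top",(352.9,240.9),.124), ray("scene",(90+625*.2-400*.2,160+ (398-300)*80/300),.124))
# block top corners
C=[(90,345),(217,355),(207,448),(82,432)]
print(np.mean([ray("top",(320+x*.18,215+(y-300)*74/300),.05) for x,y in C],0))
for nm,(x,y) in dict(blue=(348,350),purp1=(352,487),purp2=(184,545)).items(): print(nm,ray("top",(320+x*.18,215+(y-300)*74/300),.12))
E
```

```text
at [0.2328 0.5797 0.2495] rpy [-3.1405e+00  1.0000e-04  2.7597e+00] turn total -0.1913 shift total [-0.3607 -0.4276  0.1243]
top
[[101  99 101  96  96  83  75  90 100 103 102 101 102 104 102 101 101  98
  113 150 156 155 156 159 156]
 [103 102  99  78  67  65  58  58  58  62  74  80  92 102 103 104 101  97
  128 157 159 157 155 152 158]
 [106 111  95  68  57  61  65  66  65  61  69  91 102 118 112 103 102 101
  126 158 162 159 157 162 158]
 [106 105  87  62  60  62  62  65  61  67 103 138 153 152 142 123 106 101
  136 157 152 155 161 159 157]
 [105 109  83  68  70  64  60  64  59  94 127 146 153 161 161 151 124 104
  131 152 148 150 157 154 153]
 [102 104  88  75  63  67  64  66  70  99 143 137 144 159 158 157 140 116
  134 147 152 149 148 147 146]
 [ 98 100 102  81  64  64  62  60  69 100 144 160 158 159 154 151 138 111
  135 154 151 152 153 150 151]
 [107 104 104  81  64  65  64  63  67  92 135 156 155 158 154 152 136 111
  136 151 149 155 150 152 150]
 [101 104 103  91  80  70  64  62  68  84 108 142 151 153 148 144 122 128
  148 161 155 160 153 156 154]
 [104 102 103 105 105  90 
[... 1101 characters left out ...]
123
  145 148 149 147 145 142 139]
 [153 152 153 153 153 156 153 149 131 108  96  88  91  90  89  85  97 119
  134 136 136 134 133 129 130]
 [152 155 152 156 156 153 152 149 136 112  90  90  91  90  87  85  88 104
  118 124 124 122 112 116 118]
 [153 154 153 154 151 147 145 143 125 106  97  90  89  91  86  83  85  94
  108 112 113 114 107 111 114]
 [156 149 144 139 136 131 128 127 113 102  92  90  88  92  86  88  82  91
  100 109 108 109 111 106 109]]
[ 0.39064442 -0.3123839   0.124     ] [ 0.39425878 -0.31590142  0.124     ]
[ 0.39103695 -0.31478307  0.05      ]
blue [ 0.42621181 -0.39973885  0.12      ]
purp1 [ 0.33114724 -0.39716653  0.12      ]
purp2 [ 0.29356968 -0.30991011  0.12      ]
```

Call:
move_arm:
  jaw: [0,0,0,0,0,0,0,0,0,0]
  dp:
    - [0,0,0]
    - [0,0,0]
    - [0,0,0]
    - [0,0,0]
    - [-0.04,-0.0475,0.013]
    - [-0.04,-0.0475,0.013]
    - [-0.04,-0.0475,0.013]
    - [-0.04,-0.0475,0.013]
    - [-0.04,-0.0475,0.013]
    - [-0.04,-0.0475,0.013]
  rotation:
    - [0,0,-0.048]
    - [0,0,-0.048]
    - [0,0,-0.048]
    - [0,0,-0.0475]
    - [0,0,0]
    - [0,0,0]
    - [0,0,0]
    - [0,0,0]
    - [0,0,0]
    - [0,0,0]

```text
clock: 1.35
position: [0.4711, 0.3981, 0.1871]
tool_rot: [-3.141, -0.0, -2.922]
force: [0.1, -0.1, -0.6]
grip_width: 0.0852
```

Call:
move_arm:
  jaw: [0,0,0,0]
  dp:
    - [-0.04,-0.0475,0.013]
    - [-0.04,-0.0475,0.013]
    - [-0.04,-0.0475,0.013]
    - [0,0,0]
  rotation:
    - [0,0,0]
    - [0,0,0]
    - [0,0,0]
    - [0,0,0]

```text
clock: 1.85
position: [0.591, 0.3047, 0.1549]
tool_rot: [-3.139, -0.001, -2.927]
force: [-0.9, 0.6, -0.4]
grip_width: 0.0853
```

```bash
python3 - <<'E'
from h import *
print(bot.observe()["qpos"].round(3),bot.observe()["clock"])
go([.5888,.3085,.034],.219+np.pi)
f=grab_frame("scene"); cv2.imwrite("pics/s2.png",cv2.resize(f[120:230,270:400],(780,660))[:600])
E
```

```text
[-0.487  0.689 -0.124  1.56   0.103  0.9    1.138] 1.85
at [0.591  0.3047 0.1549] rpy [-3.1392e+00 -1.1000e-03 -2.9273e+00] turn total -0.0015 shift total [0.0017 0.0052 0.1511]
```

View pics/s2.png

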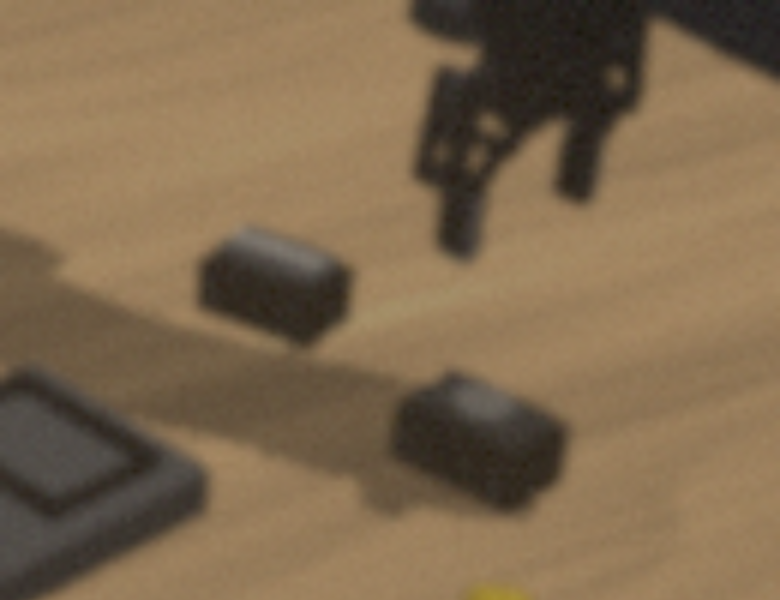

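```bash
python3 - <<'E'
from h import *
print((proj("scene",bot.observe()["position"])-[270,120])*6)
print(ray("scene",(270+487/6,120+403/6),.045), tri({"scene":(351.2,187.2),"top":(141.6,179.2)}))
E
```

```text
[513.33898148 215.55782638]
[0.59192252 0.30656322 0.045     ] [0.58905738 0.30940927 0.04236067]
```

The TCP projects between the fingers and the two views agree on the tag to within 3 mm. Descending and gripping.

Call:
move_arm:
  jaw: [0,0,0,0,0,150,255,255,255,255]
  dp:
    - [0.002,0.003,0.035]
    - [0,0.002,0.04]
    - [0,0,0.04]
    - [0,0,0.026]
    - [0,0,0.01]
    - [0,0,0]
    - [0,0,0]
    - [0,0,0]
    - [0,0,0]
    - [0,0,0]
  rotation:
    - [0,0,-0.0015]
    - [0,0,0]
    - [0,0,0]
    - [0,0,0]
    - [0,0,0]
    - [0,0,0]
    - [0,0,0]
    - [0,0,0]
    - [0,0,0]
    - [0,0,0]
  squeeze: 60

```text
clock: 3.15
position: [0.5868, 0.3127, 0.037]
tool_rot: [3.141, 0.002, -2.917]
force: [-0.8, -1.6, 4.8]
grip_width: 0.0485
```

Call:
move_arm:
  jaw: [255,255,255,255,255]
  dp:
    - [0,0,0]
    - [0,0,-0.02]
    - [0,0,-0.05]
    - [0,0,-0.04]
    - [0,0,0]
  rotation:
    - [0,0,0]
    - [0,0,0]
    - [0,0,0]
    - [0,0,0]
    - [0,0,0]

```text
clock: 3.78
position: [0.5874, 0.3134, 0.1274]
tool_rot: [3.14, 0.005, -2.917]
force: [-1.1, -0.3, -2.8]
grip_width: 0.0487
```

```bash
python3 - <<'E'
from h import *
go([.5010,.0867,.120],.217+np.pi)
E
```

```text
at [0.5874 0.3134 0.1274] rpy [ 3.1399  0.0049 -2.9172] turn total 0.0023 shift total [ 0.1665 -0.2534  0.0093]
```

Call:
move_arm:
  jaw: [255,255,255,255,255,255,255,255,255,255]
  dp:
    - [0.012,-0.018,0]
    - [0.0238,-0.0362,0]
    - [0.0238,-0.0362,0]
    - [0.0238,-0.0362,0]
    - [0.0238,-0.0362,0]
    - [0.0238,-0.0362,0]
    - [0.0238,-0.0362,0]
    - [0.012,-0.018,0]
    - [0,0,0]
    - [0,0,0]
  rotation:
    - [0,0,0.0023]
    - [0,0,0]
    - [0,0,0]
    - [0,0,0]
    - [0,0,0]
    - [0,0,0]
    - [0,0,0]
    - [0,0,0]
    - [0,0,0]
    - [0,0,0]

```text
clock: 5.03
position: [0.5, 0.0871, 0.1237]
tool_rot: [3.141, 0.001, -2.923]
force: [0.4, -0.7, -2.8]
grip_width: 0.0489
```

```bash
python3 - <<'E'
from h import *
go([.5010,.0867,.068],.217+np.pi)
f=grab_frame("top"); cv2.imwrite("pics/t3.png",cv2.convertScaleAbs(cv2.resize(f[150:240,180:300],(800,600),interpolation=cv2.INTER_CUBIC),alpha=1.4))
E
```

```text
at [0.5    0.0871 0.1237] rpy [ 3.1410e+00  6.0000e-04 -2.9234e+00] turn total 0.0004 shift total [-0.0011 -0.0008  0.0696]
```

View pics/t3.png

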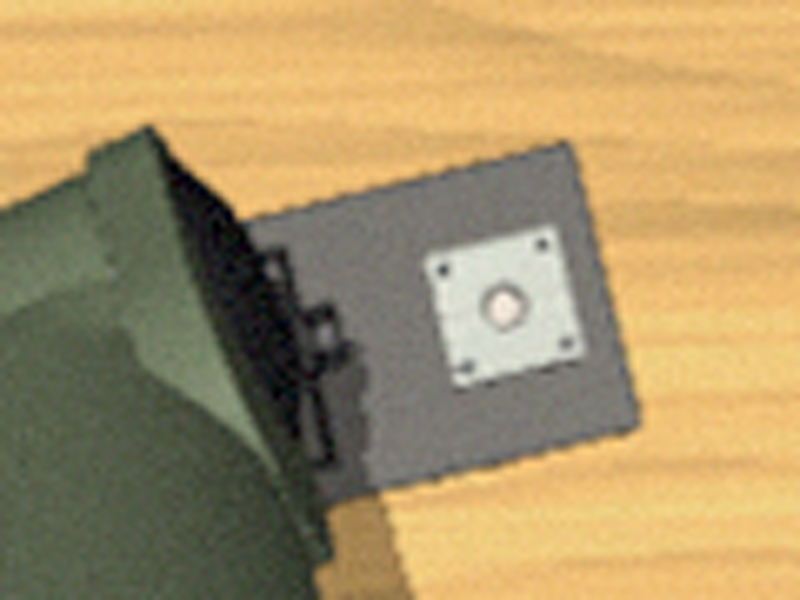

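The gripper hides the bay. The reset hole shows at crop (504,306). Lowering into the bay.

Call:
move_arm:
  jaw: [255,255,255,255,255,255]
  dp:
    - [-0.001,-0.001,0.025]
    - [0,0,0.02]
    - [0,0,0.014]
    - [0,0,0.008]
    - [0,0,0.002]
    - [0,0,0]
  rotation:
    - [0,0,0]
    - [0,0,0]
    - [0,0,0]
    - [0,0,0]
    - [0,0,0]
    - [0,0,0]

```text
clock: 5.82
position: [0.5006, 0.0854, 0.0686]
tool_rot: [-3.142, 0.0, -2.924]
force: [-0.2, 0.4, -2.3]
grip_width: 0.0485
```

Call:
move_arm:
  jaw: [255,255,255]
  dp:
    - [0,0,0.002]
    - [0,0,0.001]
    - [0,0,0]
  rotation:
    - [0,0,0]
    - [0,0,0]
    - [0,0,0]

```text
clock: 6.2
position: [0.5008, 0.0853, 0.0669]
tool_rot: [-3.141, 0.001, -2.925]
force: [-4.6, -1.6, 17.1]
grip_width: 0.0486
```

Contact came at the expected floor height. Releasing and lifting.

Call:
move_arm:
  jaw: [200,120,0,0,0,0,0,0,0]
  dp:
    - [0,0,0]
    - [0,0,0]
    - [0,0,0]
    - [0,0,0]
    - [0,0,0]
    - [0,0,-0.02]
    - [0,0,-0.05]
    - [0,0,-0.05]
    - [0,0,0]
  rotation:
    - [0,0,0]
    - [0,0,0]
    - [0,0,0]
    - [0,0,0]
    - [0,0,0]
    - [0,0,0]
    - [0,0,0]
    - [0,0,0]
    - [0,0,0]

```text
clock: 7.32
position: [0.5019, 0.0856, 0.1656]
tool_rot: [3.142, 0.005, -2.925]
force: [-0.7, -0.1, -1.0]
grip_width: 0.0855
```

```bash
python3 - <<'E'
from h import *
go([.4025,.3062,.12],.405+np.pi)
E
```

```text
at [0.5019 0.0856 0.1656] rpy [ 3.1415  0.0053 -2.9247] turn total -0.0599 shift total [0.0055 0.3024 0.057 ]
```

Call:
move_arm:
  jaw: [0,0,0,0,0,0,0,0,0,0]
  dp:
    - [0,0,0]
    - [0,0,0]
    - [0,0.0212,0]
    - [0.001,0.052,0.01]
    - [0.001,0.052,0.01]
    - [0.0015,0.052,0.01]
    - [0.001,0.052,0.01]
    - [0.001,0.052,0.01]
    - [0,0.0212,0.007]
    - [0,0,0]
  rotation:
    - [0,0,-0.03]
    - [0,0,-0.03]
    - [0,0,0]
    - [0,0,0]
    - [0,0,0]
    - [0,0,0]
    - [0,0,0]
    - [0,0,0]
    - [0,0,0]
    - [0,0,0]

```text
clock: 8.57
position: [0.3999, 0.3069, 0.1161]
tool_rot: [-3.142, -0.001, -2.735]
force: [0.6, -0.6, -0.5]
grip_width: 0.0859
```

```bash
python3 - <<'E'
from h import *
go([.4025,.3062,.036],.405+np.pi)
f=grab_frame("top"); cv2.imwrite("pics/t4.png",cv2.convertScaleAbs(cv2.resize(f[150:262,110:260],(800,600),interpolation=cv2.INTER_CUBIC),alpha=1.4))
cv2.imwrite("pics/t4raw.png",f)
E
```

```text
at [0.3999 0.3069 0.1161] rpy [-3.1416e+00 -8.0000e-04 -2.7346e+00] turn total 0.0006 shift total [-0.0027 -0.0021  0.1001]
```

View pics/t4.png

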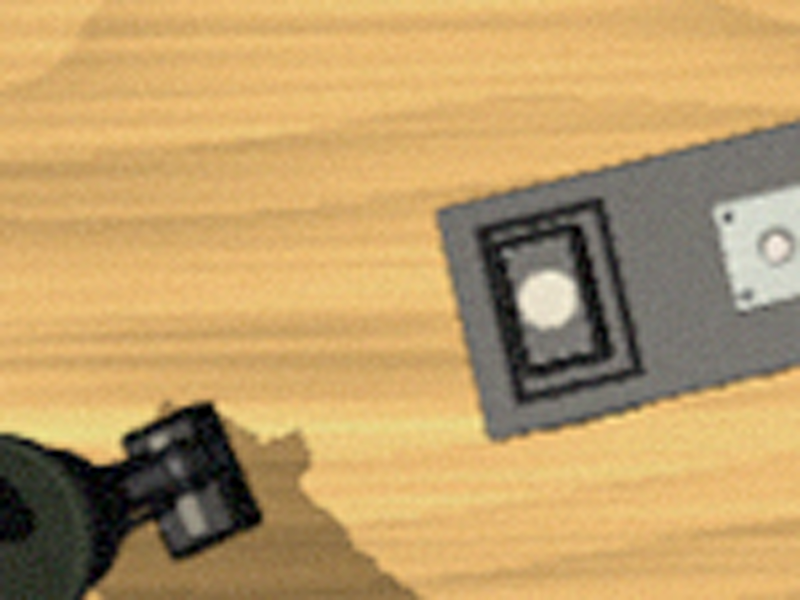

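The round-tag pack lies flat in the bay, tag at crop (548,299), with clearance on all sides. The bar pack is at crop (193,480) under the gripper. Descending and gripping.

Call:
move_arm:
  jaw: [0,0,0,0,0,150,255,255,255,255]
  dp:
    - [-0.0025,-0.002,0.03]
    - [0,0,0.035]
    - [0,0,0.025]
    - [0,0,0.01]
    - [0,0,0]
    - [0,0,0]
    - [0,0,0]
    - [0,0,0]
    - [0,0,0]
    - [0,0,0]
  rotation:
    - [0,0,0]
    - [0,0,0]
    - [0,0,0]
    - [0,0,0]
    - [0,0,0]
    - [0,0,0]
    - [0,0,0]
    - [0,0,0]
    - [0,0,0]
    - [0,0,0]
  squeeze: 60

```text
clock: 9.88
position: [0.4038, 0.3052, 0.0373]
tool_rot: [-3.142, 0.001, -2.736]
force: [-1.3, -1.8, 12.0]
grip_width: 0.0485
```

Call:
move_arm:
  jaw: [255,255,255,255,255,255]
  dp:
    - [0,0,0]
    - [0,0,-0.02]
    - [0,0,-0.05]
    - [0,0,-0.06]
    - [0,0,-0.03]
    - [0,0,0]
  rotation:
    - [0,0,0]
    - [0,0,0]
    - [0,0,0]
    - [0,0,0]
    - [0,0,0]
    - [0,0,0]

```text
clock: 10.62
position: [0.4041, 0.3056, 0.1665]
tool_rot: [3.141, 0.003, -2.736]
force: [-0.1, -0.3, -5.3]
grip_width: 0.0483
```

```bash
python3 - <<'E'
from h import *
print(bot.observe()["qpos"].round(3))
go([.54,0,.165],.051+np.pi)
go([.5775,-.3137,.165],.051+np.pi)
E
```

```text
[-0.594  0.456 -0.222  1.981  0.149  0.716  1.069]
at [0.4041 0.3056 0.1665] rpy [ 3.1407  0.0034 -2.7361] turn total 0.1128 shift total [-0.1502 -0.3901  0.0019]
at [0.4041 0.3056 0.1665] rpy [ 3.1407  0.0034 -2.7361] turn total 0.1128 shift total [-0.1771 -0.7841  0.0019]
```

Call:
move_arm:
  jaw: [255,255,255,255,255,255,255,255,255,255]
  dp:
    - [0,0,0]
    - [0,0,0]
    - [0,0,0]
    - [-0.007,-0.03,0]
    - [-0.0136,-0.0603,0]
    - [-0.0136,-0.0603,0]
    - [-0.0136,-0.0603,0]
    - [-0.0136,-0.0603,0]
    - [-0.0136,-0.0603,0]
    - [-0.0136,-0.0603,0]
  rotation:
    - [0,0,0.0376]
    - [0,0,0.0376]
    - [0,0,0.0376]
    - [0,0,0]
    - [0,0,0]
    - [0,0,0]
    - [0,0,0]
    - [0,0,0]
    - [0,0,0]
    - [0,0,0]

```text
clock: 11.88
position: [0.49, -0.0058, 0.1635]
tool_rot: [-3.142, -0.001, -3.09]
force: [0.6, 0.6, -5.0]
grip_width: 0.0486
```

Call:
move_arm:
  jaw: [255,255,255,255,255,255,255,255,255]
  dp:
    - [-0.0136,-0.0603,0]
    - [-0.0136,-0.0603,0]
    - [-0.0136,-0.0603,0]
    - [-0.0136,-0.0603,0]
    - [-0.0136,-0.0603,0]
    - [-0.0136,-0.0603,0]
    - [-0.007,-0.03,0]
    - [0,0,0]
    - [0,0,0]
  rotation:
    - [0,0,0]
    - [0,0,0]
    - [0,0,0]
    - [0,0,0]
    - [0,0,0]
    - [0,0,0]
    - [0,0,0]
    - [0,0,0]
    - [0,0,0]

```text
clock: 13.0
position: [0.5768, -0.3125, 0.1634]
tool_rot: [3.14, -0.001, -3.09]
force: [-0.6, 0.8, -5.0]
grip_width: 0.0484
```

```bash
python3 - <<'E'
from h import *
print(bot.observe()["qpos"].round(3))
go([.5775,-.3137,.046],.051+np.pi)
E
```

```text
[ 0.444  0.665 -0.059  1.584  0.046  0.896  1.992]
at [ 0.5768 -0.3125  0.1634] rpy [ 3.1404e+00 -1.5000e-03 -3.0895e+00] turn total 0.0003 shift total [-0.0008 -0.0015  0.1467]
```

Call:
move_arm:
  jaw: [255,255,255,255,255,255,255,255]
  dp:
    - [-0.001,0.001,0.035]
    - [0,0,0.045]
    - [0,0,0.04]
    - [0,0,0.02]
    - [0,0,0.007]
    - [0,0,0.002]
    - [0,0,0]
    - [0,0,0]
  rotation:
    - [0,0,0]
    - [0,0,0]
    - [0,0,0]
    - [0,0,0]
    - [0,0,0]
    - [0,0,0]
    - [0,0,0]
    - [0,0,0]

```text
clock: 14.0
position: [0.5783, -0.3129, 0.046]
tool_rot: [-3.141, 0.001, -3.09]
force: [-0.4, 0.3, -3.4]
grip_width: 0.0487
```

Call:
move_arm:
  jaw: [255,255,255]
  dp:
    - [0,0,0.003]
    - [0,0,0.001]
    - [0,0,0]
  rotation:
    - [0,0,0]
    - [0,0,0]
    - [0,0,0]

```text
clock: 14.38
position: [0.5783, -0.3129, 0.0434]
tool_rot: [-3.141, 0.001, -3.09]
force: [-6.1, 2.6, 17.3]
grip_width: 0.0484
```

Call:
move_arm:
  jaw: [200,120,0,0,0,0,0,0,0,0]
  dp:
    - [0,0,0]
    - [0,0,0]
    - [0,0,0]
    - [0,0,0]
    - [0,0,0]
    - [0,0,-0.03]
    - [0,0,-0.06]
    - [0,0,-0.07]
    - [0,0,-0.07]
    - [0,0,-0.02]
  rotation:
    - [0,0,0]
    - [0,0,0]
    - [0,0,0]
    - [0,0,0]
    - [0,0,0]
    - [0,0,0]
    - [0,0,0]
    - [0,0,0]
    - [0,0,0]
    - [0,0,0]

```text
clock: 15.62
position: [0.579, -0.3133, 0.2458]
tool_rot: [-3.139, 0.004, -3.09]
force: [-0.5, 0.5, 0.1]
grip_width: 0.0855
```

Call:
move_arm:
  jaw: [0,0,0,60]
  dp:
    - [0,0,0]
    - [0,0,0]
    - [0,0,0]
    - [0,0,0]
  rotation:
    - [0,0,0.05]
    - [0,0,0.05]
    - [0,0,0.05]
    - [0,0,0]

```text
clock: 16.12
position: [0.5779, -0.3125, 0.2413]
tool_rot: [-3.141, -0.001, 2.723]
force: [0.1, 0.1, 0.0]
grip_width: 0.0697
```

```bash
python3 - <<'E'
from h import *
s=bot.observe();print(s["qpos"].round(3),s["grip_width"])
go([.391,-.3135,.20],s["tool_rot"][2])
E
```

```text
[ 0.368  0.584  0.058  1.52  -0.037  1.041  1.587] 0.06973183226584236
at [ 0.5779 -0.3125  0.2413] rpy [-3.1412e+00 -1.0000e-03  2.7228e+00] turn total -0.0 shift total [ 0.2129 -0.0962  0.0516]
```

Call:
move_arm:
  jaw: [60,60,60,60,60,60,60,60]
  dp:
    - [0.0213,-0.0096,0.002]
    - [0.0426,-0.0193,0.01]
    - [0.0426,-0.0193,0.01]
    - [0.0426,-0.0193,0.01]
    - [0.0426,-0.0193,0.01]
    - [0.0213,-0.0096,0.008]
    - [0,0,0]
    - [0,0,0]
  rotation:
    - [0,0,0]
    - [0,0,0]
    - [0,0,0]
    - [0,0,0]
    - [0,0,0]
    - [0,0,0]
    - [0,0,0]
    - [0,0,0]

```text
clock: 17.12
position: [0.3918, -0.3137, 0.2022]
tool_rot: [3.142, 0.001, 2.724]
force: [-0.1, -0.2, 0.4]
grip_width: 0.0652
```

```bash
python3 - <<'E'
from h import *
s=bot.observe()
go([.391,-.3135,.092],s["tool_rot"][2])
f=grab_frame("top");g=grab_frame("scene")
o=np.hstack([cv2.resize(f[160:268,310:390],(400,540),interpolation=cv2.INTER_CUBIC),cv2.resize(g[130:238,85:165],(400,540),interpolation=cv2.INTER_CUBIC)])
cv2.imwrite("pics/t5.png",cv2.convertScaleAbs(o,alpha=1.4))
E
```

```text
at [ 0.3918 -0.3137  0.2022] rpy [3.1415e+00 6.0000e-04 2.7242e+00] turn total -0.0 shift total [ 0.0011 -0.0002  0.1377]
```

View pics/t5.png

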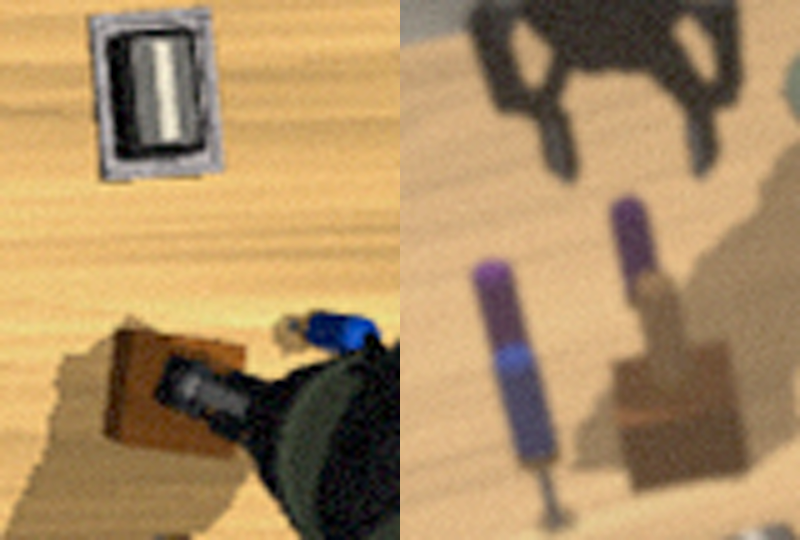

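The bar-tag pack lies flat in the tray at crop left (165,90). The fingers straddle the wooden punch, whose top is at right crop (655,280). Descending and gripping.

Call:
move_arm:
  jaw: [60,60,60,60,60,60,60]
  dp:
    - [0.001,0,0.025]
    - [0,0,0.04]
    - [0,0,0.04]
    - [0,0,0.025]
    - [0,0,0.007]
    - [0,0,0]
    - [0,0,0]
  rotation:
    - [0,0,0]
    - [0,0,0]
    - [0,0,0]
    - [0,0,0]
    - [0,0,0]
    - [0,0,0]
    - [0,0,0]
  squeeze: 90

```text
clock: 18.1
position: [0.3907, -0.3136, 0.0932]
tool_rot: [-3.141, 0.001, 2.722]
force: [0.6, -0.4, 1.1]
grip_width: 0.0652
```

Call:
move_arm:
  jaw: [120,180,255,255,255,255,255]
  dp:
    - [0,0,0]
    - [0,0,0]
    - [0,0,0]
    - [0,0,0]
    - [0,0,0]
    - [0,0,0]
    - [0,0,0]
  rotation:
    - [0,0,0]
    - [0,0,0]
    - [0,0,0]
    - [0,0,0]
    - [0,0,0]
    - [0,0,0]
    - [0,0,0]

```text
clock: 18.98
position: [0.3902, -0.3139, 0.0927]
tool_rot: [-3.141, 0.001, 2.721]
force: [-2.7, -3.3, 6.3]
grip_width: 0.0224
```

Call:
move_arm:
  jaw: [255,255,255,255,255,255,255]
  dp:
    - [0,0,-0.015]
    - [0,0,-0.03]
    - [0,0,-0.04]
    - [0,0,-0.04]
    - [0,0,-0.04]
    - [0,0,-0.015]
    - [0,0,0]
  rotation:
    - [0,0,0]
    - [0,0,0]
    - [0,0,0]
    - [0,0,0]
    - [0,0,0]
    - [0,0,0]
    - [0,0,0]

```text
clock: 19.85
position: [0.3903, -0.3133, 0.2366]
tool_rot: [3.142, 0.001, 2.722]
force: [-0.3, 0.2, -1.2]
grip_width: 0.022
```

```bash
python3 - <<'E'
from h import *
s=bot.observe();print(s["qpos"].round(3),s["clock"])
go([.5287,-.0399,.23],s["tool_rot"][2])
f=cv2.imread("pics/t4raw.png")
g=cv2.cvtColor(f,cv2.COLOR_BGR2HSV)
print(g[188:204,248:264,1])
E
```

```text
[ 0.506  0.342  0.066  1.941 -0.029  0.859  1.738] 19.85
at [ 0.3903 -0.3133  0.2366] rpy [3.1416e+00 7.0000e-04 2.7219e+00] turn total -0.0 shift total [-0.0187  0.3825  0.0082]
[[18 15 16 12 12 16 15 15 15 13 13 20 15 15 13 16]
 [11 18 16 15 10 13 18 22 20 15 15 14 13 12 12 13]
 [15 13 16 10 10 15 21 15 12 12 14 10 12 17 15 16]
 [15 17 16 13 13 12 18 20 12 17 12 15 17 16 13 16]
 [15 13 15 16 15 17 21 19 12 11 14 12 16 15  7 13]
 [17 13 13 11 15 11 21 30 20 17 18 18 17 14 12 13]
 [12 17 16 18 19 20 21 22 29 23 12 15 12 14 18 12]
 [10 13 11 14 11 30 24 24 26 27 21 19 13 16 21 12]
 [15 17 17 12 13 24 23 24 26 23 20 17 11 15 12 12]
 [17 13 13 14 12 17 23 21 29 27 16 12 17 18 12 13]
 [18 15 16 15 19 13 23 22 19 22 15 17 18 20 14 19]
 [13 13 15 16 16 12 10 14 12 12 14 14 10 13 16 13]
 [15 17 15 10 17 15 14 11 10 15 12 15 14 13 13 12]
 [15 17 13 15 12 12 21 15 16 12 17 15 15 18 15 11]
 [15 12 12 13 15 17 10 17 17 16 15 13 13 14  8 12]
 [13 14 14 12 13  9 17 13 14 12 15 15 15 15 17 11]]
```

Call:
move_arm:
  jaw: [255,255,255,255,255,255,255,255,255,255]
  dp:
    - [-0.001,0.0225,0]
    - [-0.003,0.05,0]
    - [-0.003,0.05,0]
    - [-0.003,0.06,0]
    - [-0.003,0.06,0]
    - [-0.003,0.06,0.004]
    - [-0.002,0.05,0.004]
    - [-0.001,0.03,0]
    - [0,0,0]
    - [0,0,0]
  rotation:
    - [0,0,0]
    - [0,0,0]
    - [0,0,0]
    - [0,0,0]
    - [0,0,0]
    - [0,0,0]
    - [0,0,0]
    - [0,0,0]
    - [0,0,0]
    - [0,0,0]

```text
clock: 21.1
position: [0.5282, -0.0408, 0.2291]
tool_rot: [-3.141, -0.001, 2.721]
force: [-0.2, 0.4, -1.1]
grip_width: 0.0223
```

```bash
python3 - <<'E'
from h import *
s=bot.observe()
go([.5287,-.0399,.165],s["tool_rot"][2])
f=grab_frame("top");g=grab_frame("scene");cv2.imwrite("pics/g6.png",g);cv2.imwrite("pics/f6.png",f)
p=s["position"]; print("tip pred",proj("scene",p-[0,0,.091]),proj("top",p-[0,0,.091]),"mouth",proj("scene",[.5287,-.0399,.062]))
x,y=map(int,proj("scene",p-[0,0,.04])); print(x-40,y-35)
o=np.hstack([cv2.resize(f[165:225,225:285],(400,400),interpolation=cv2.INTER_CUBIC),cv2.resize(g[y-35:y+45,x-40:x+40],(400,400),interpolation=cv2.INTER_CUBIC)])
cv2.imwrite("pics/t6.png",cv2.convertScaleAbs(o,alpha=1.6))
E
```

```text
at [ 0.5282 -0.0408  0.2291] rpy [-3.1406e+00 -1.4000e-03  2.7213e+00] turn total -0.0 shift total [-0.0001  0.0013  0.0801]
tip pred [242.89793525 179.96749361] [255.53271412 194.69068469] mouth [243.80398697 202.03125636]
202 129
```

View pics/t6.png

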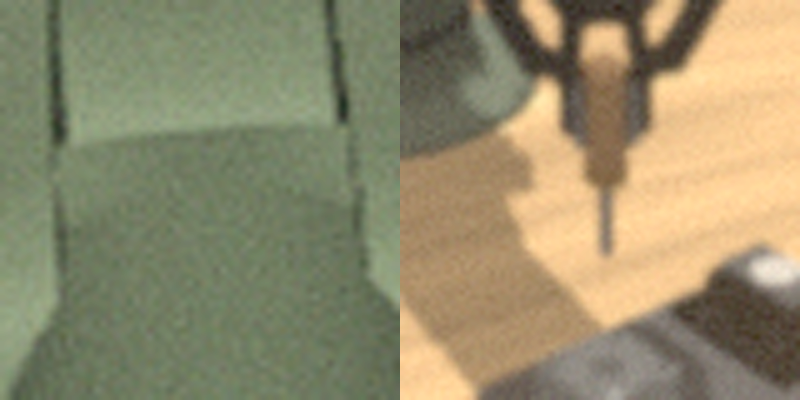

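The punch hangs straight. Its tip is at scene px (243.4,180.0) against a prediction of (242.9,180.0), and the hole is at about (243.2,202.2) against (243.8,202.0). Going down.

Call:
move_arm:
  jaw: [255,255,255,255,255,255,255,255]
  dp:
    - [0,0.001,0.02]
    - [0,0,0.03]
    - [0,0,0.025]
    - [0,0,0.008]
    - [0,0,0.008]
    - [0,0,0.008]
    - [0,0,0.006]
    - [0,0,0]
  rotation:
    - [0,0,0]
    - [0,0,0]
    - [0,0,0]
    - [0,0,0]
    - [0,0,0]
    - [0,0,0]
    - [0,0,0]
    - [0,0,0]

```text
clock: 22.2
position: [0.5291, -0.0394, 0.1459]
tool_rot: [-3.142, -0.0, 2.722]
force: [-0.6, 0.4, -0.8]
grip_width: 0.0218
```

```bash
python3 - <<'E'
from h import *
s=bot.observe(); print(s["force"].round(2),s["moment"].round(3))
go([.5287,-.0399,.131],s["tool_rot"][2])
E
```

```text
[-0.59  0.4  -0.77] [-0.036 -0.054 -0.026]
at [ 0.5291 -0.0394  0.1459] rpy [-3.1415e+00 -2.0000e-04  2.7218e+00] turn total -0.0 shift total [ 0.0002 -0.0008  0.0186]
```

The tip is 7 mm into the hole with no contact force. Going on down to the button.

Call:
move_arm:
  jaw: [255,255,255,255,255]
  dp:
    - [0,0,0.006]
    - [0,0,0.006]
    - [0,0,0.005]
    - [0,0,0.003]
    - [0,0,0]
  rotation:
    - [0,0,0]
    - [0,0,0]
    - [0,0,0]
    - [0,0,0]
    - [0,0,0]

```text
clock: 22.82
position: [0.5291, -0.0394, 0.1299]
tool_rot: [-3.141, -0.0, 2.722]
force: [-0.6, -0.6, 1.2]
grip_width: 0.0219
```

Call:
move_arm:
  jaw: [255,255,255,255]
  dp:
    - [0,0,0.003]
    - [0,0,0.003]
    - [0,0,0.002]
    - [0,0,0]
  rotation:
    - [0,0,0]
    - [0,0,0]
    - [0,0,0]
    - [0,0,0]

```text
clock: 23.32
position: [0.5296, -0.0395, 0.1243]
tool_rot: [3.141, 0.001, 2.722]
force: [-4.3, -0.1, 17.9]
grip_width: 0.022
```

Force jumped past the spring's 6.5 N to about 18 N after roughly 6 mm of travel, so the button is on its stop. I'll hold briefly and check everything once more.

Call:
move_arm:
  jaw: [255,255,255,255]
  dp:
    - [0,0,0]
    - [0,0,0]
    - [0,0,0]
    - [0,0,0]
  rotation:
    - [0,0,0]
    - [0,0,0]
    - [0,0,0]
    - [0,0,0]

```text
clock: 23.82
position: [0.5295, -0.0395, 0.1243]
tool_rot: [3.141, 0.001, 2.722]
force: [-3.9, -0.3, 17.9]
grip_width: 0.0223
```

```bash
python3 - <<'E'
from h import *
g=grab_frame("scene")
cv2.imwrite("pics/g7.png",cv2.convertScaleAbs(cv2.resize(g[130:300,100:370],(800,504),interpolation=cv2.INTER_CUBIC),alpha=1.4))
s=bot.observe(); print(s["force"].round(2),s["position"].round(4),s["clock"])
E
```

```text
[-3.3  -0.02 17.38] [ 0.5296 -0.0396  0.1243] 23.875
```

View pics/g7.png

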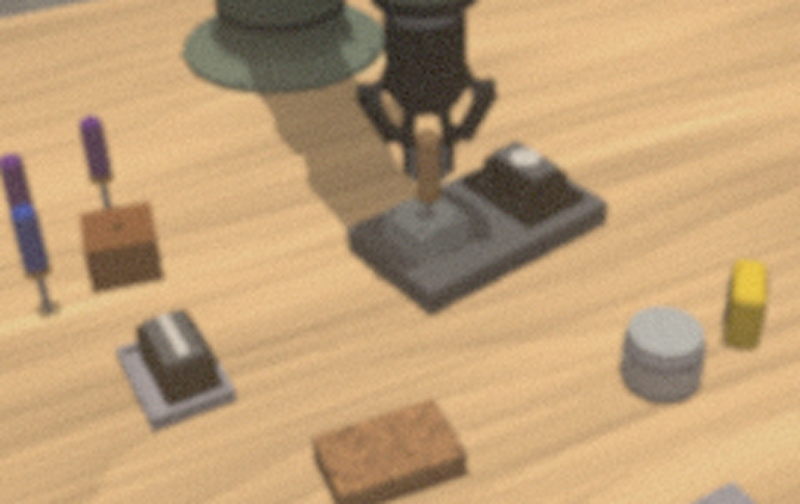

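The picture shows the punch in the hole at (428,205), the round-tag pack in the bay at (523,155) and the bar-tag pack in the tray at (175,345). The bystanders haven't moved. Handing in.

```bash
python3 -c "
from workcell import workorder; print(workorder.job_done())"
```

```text
the job is handed in; nothing more can be done
None
```

The job is done and handed in after about 24 s of robot time. The round-tag pack is in the charger's bay, and the bar-tag pack is in the reject tray, both let go. The punch is still in the gripper, with its pin down the reset hole holding the button.

- **Button:** it reached its stop. The force went from about 2 N at first contact to a steady 17–18 N after about 6 mm of travel, well past the 6.5 N needed, and held for half a second before hand-in. The button itself can't be seen under the punch, so this rests on force and travel. There is also a small sideways force of 3–4 N on the tool.
- **Packs:** the last picture shows both lying flat, each touching down at the expected floor height.
- **Bystanders:** the putty tin, tape measure and sanding block were not touched, and look unmoved in the last picture.
- **Measurements:** the two cameras agreed to within about 3–5 mm on the round tag and the punch. No check failed.

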